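# Load the vial carrier and unhitch it from its ball dock

## Robot

A 6-joint arm with a two-finger parallel gripper is mounted at the origin on the work surface; the furniture and walls round the work are solid. World frame = base frame: x ahead of the robot, y to its left, z up, the work surface at z = 0. Lengths are in mm, angles in rad, forces in N, time in s.
With the tool pointing down it reaches from about 350 to 975 mm from the base axis. Payload 7.1 kg.
Tool frame: the origin (TCP) lies at the very end of the fingers, on their centre line; the grasp point (between the pads) lies 19 mm behind it; z points along the fingers, y is the direction in which the jaws open and shut (so a half turn about z gives the same grasp; the last joint's range is limited). The gripper opens to 88 mm and grips with 3 to 60 N. Pads are 20 mm wide; open, the fingers measure 115 mm over their backs; the gripper's body (75 mm by 178 mm) begins 61 mm behind the grasp point.
Start: joints at [-1.329, 0.423, 1.63, -0, 1.089, -0.019], TCP at [161.177, -603.843, 222.675] pointing down, gripper open.
Joint ranges: [-3, 3], [-0.9, 2.11], [0.09, 2.58], [-1.31, 4.45], [0.11, 2.69], [-2.54, 2.54]. Speed limits (rad/s): [2.39, 2.39, 3.01, 3.14, 3.14, 3.14].

## Interface

Orientations are given as a rotation vector (axis times angle).
In Python, from workcell import ctrl, imaging gives the robot as it stands. The module is installed in compiled form; this text tells all that it offers.
- The arm moves only by the shell command python3 -m pendant 'ROWS'. ROWS is JSON, a list of rows, each an object with "turn": the turn, a rotation vector about the world's x, y, z in rad, a list of three; "dp": the shift along the world's x, y, z in m, a list of three; "claw": the finger opening in m, from 0 to 0.0878. A call has 1 to 8 rows; each row is the pose to reach, as a shift and turn from the pose commanded when the call began; what a row does not reach only later rows make up. A row lasts 1/10 s, in which the tool goes at most 50 mm and 8.59 degrees, less where a joint would pass 70% of its speed; a pose out of reach is approached as far as the arm can. A call with a gripper value outside its range is refused whole. The fingers move at their own pace and stop on an object; the grip force is fixed at half the most. Time passes only in rows, so rows that repeat a pose let the fingers close. It gives the time, the measured TCP pose, the force and the opening at its end, in the units of the state.
- ctrl.get_obs(): the state, without advancing time (a new reading comes with each control period).
- imaging.get_image(name): name is "scene" or "top"; returns a dict with "pixels" (400x640x3 uint8, blue, green, red), "fov_y" (degrees; the focal length in pixels is half the picture's height over the tangent of half this angle, whatever the lens; pixels are square), "cx", "cy" (the principal point, pixels), "xyz" and "rotation" of the camera in the world. Camera axes: x right, y up, looking along -z (the intrinsics and any distortion apply to the point x, -y, -z); pixel columns grow to the right and rows downward; lengths in mm; the calibration is good to about 2 mm. A picture is of the moment at which its call begins. There is no depth.
- ctrl.close_job(): hands the job in, once; it reports no verdict.
The state is a dict: "t": time; "qpos": joint angles; "qvel": joint speeds; "joint_torque": joint torques, N m; "ee_pos": TCP position; "orientation": TCP orientation; "ft_force": force on the tool from outside, world axes, zero at the start; "moment": the same for the moment, N m; "width": finger opening in mm.
Only numpy, scipy, OpenCV 4.12 (cv2) and the standard library are available. Lean on these libraries where they do the work, as an engineer would, in place of code of your own. Each camera call takes 0.05 s, during which the arm holds its last target.

## Task

Load the vial carrier while it stands on its dock: first set the taller of the two vials standing to its right in the pocket marked with one raised dot, then the shorter vial in the pocket marked with two, each upright and fully down. Then squeeze the spring latch plate sideways all the way toward the fixed grip plate so that the latch lets go of the ball, lift the carrier straight up about ten centimetres above its dock, and finish while still holding it there, level and still, with both vials in their pockets. Do not tip the vials over or disturb the beaker, the round flask or the spiky stone standing around.

Things in the scene. Friction and masses are not known exactly. Their poses are not given: they have to be found in the camera images.
- amber_vial: the taller vial, loose, upright on the table: brown glass body 38 mm in diameter, white cap 33 mm in diameter from 52 mm up to its top at 67 mm; about 0.06 kg. Origin at the centre of its underside, z up.
- white_vial: the shorter vial, loose, upright on the table: 35 mm body, ribbed cap 38 mm in diameter from 34 mm up to its top at 56 mm (the cap does not turn); about 0.045 kg. Origin at the centre of its underside, z up.
- carrier: the carrier, loose, 0.4 to 0.65 kg, 230 mm (its y) x 64 mm (its x): a pocket block 22 mm high at each end, a 35 x 45 mm head in the middle (top at 96 mm) over the ball. On the head stand two upright plates 26 mm wide along y, 146 mm high: fixed grip plate (outer face x = -18 mm) and latch plate (outer face x = +31 mm at rest, +22 mm squeezed). Origin: centre of underside, z up.
- dock: the fixed dock: plate 100 x 270 mm, 10 mm thick, with low locating lips 8 mm high round the carrier (about 2 mm play), and a central post ending in a 24 mm ball with a flat underside and a thin neck. Its x, y axes are parallel to the carrier's at the start. Origin at the centre of its underside, on the table.
- dock_seat (a point): centre of the dock's plate top, 10 mm above the table: where the carrier's origin rests when docked.
- ball (a point): centre of the dock's ball, 85 mm above the table; its top is 97 mm above the table. The carrier must rise about 40 mm to be off it.
- pocket_one (a point): centre of the floor of the pocket marked with one dark raised dot (9 mm), at the carrier's +y end: round, 42 mm in diameter, 17 mm deep, floor 5 mm above the carrier's underside. Moves with the carrier.
- pocket_two (a point): the same for the pocket marked with two raised dots, at the carrier's -y end.
- handle (a point): midway between the outer faces of the two upright plates when they are fully squeezed together (40 mm apart; 49 mm at rest), 125 mm above the carrier's underside and 21 mm below the plates' tops. Pinch here from above with the fingers closing along the carrier's x; the plates are free from 98 mm up.
- latch_plate (a point): on the outer (+x) face of the latch plate, 125 mm above the carrier's underside; moves with the latch.
- latch (a joint): travel of the latch in m: 0 at rest (its bolt hooked under the ball, the carrier cannot be lifted), 0.009 when fully squeezed in the carrier's -x direction toward the fixed grip plate. The bolt is clear of the ball from about 0.007. A spring pushes it back, with 2 N at rest and 4 N at full travel; it does not stay open by itself.
- glass_cylinder: bystander: clear tall beaker 76 mm in diameter, 132 mm high. Origin at the centre of its underside.
- find_stone: bystander: spiky brown stone 34 x 47 x 32 mm. Origin at the centre of its underside.
- flask_b: bystander: round glass flask about 100 mm across and 146 mm high. Origin at the centre of its underside.
There are look-alikes about, which are no part of the job. What is shaped like the white_vial but red is not meant. Leave any green look-alike of the carrier alone.

How it is judged:
By the outcome, as a careful person would: the job done as asked, in the order asked, and still so for the second after the job is handed in, while the arm keeps its last pose, push and grip.
It also fails if it takes over 70 s, if anything falls off the work surface, if the arm or the gripper's body presses on something with over 40 N, if the wrist force passes 120 N, or if a joint passes its speed limit or range.

## Working session

There is one attempt and no reset: what is moved stays moved. The work goes in short steps, Python scripts to look and compute and a shell command to move; the robot and the scene stay as the last step left them, time stands still between calls to the robot, and variables do not carry over. Pictures are saved under pics/ and viewed, and the job is handed in when it is done.

```bash
mkdir -p pics; ls; python3 - <<'E'
from workcell import ctrl, imaging
import cv2
o=ctrl.get_obs(); print(o)
for n in("scene","top"):
    d=imaging.get_image(n); cv2.imwrite(f"pics/{n}0.png",d["pixels"])
    print(n,{k:v for k,v in d.items() if k!="pixels"})
E
```

```text
pics
{'t': 0.0, 'qpos': array([-1.32900154e+00,  4.23825282e-01,  1.63071103e+00,  6.48187850e-06,
        1.08858813e+00, -1.90383513e-02]), 'qvel': array([-0.00108655, -0.00060561,  0.00219739, -0.00102528, -0.00157138,
        0.00052871]), 'joint_torque': array([ 3.74035744e-04, -5.44615102e+01, -2.73671508e+01,  6.43890048e-02,
        2.26921850e-02, -1.01258158e-04]), 'ee_pos': array([ 161.04607406, -603.30796703,  221.90314834]), 'orientation': array([-3.11340424e+00, -4.08352542e-01,  2.58351045e-04]), 'ft_force': array([-0.25634769,  0.48684258,  0.15798717]), 'moment': array([ 0.0227202 ,  0.00149958, -0.02842459]), 'width': 87.66969516840038}
scene {'fov_y': 45.04539321654321, 'cx': 322.78859095591383, 'cy': 191.83407267307913, 'xyz': array([ -136.69553813, -1139.7449769 ,   710.20513687]), 'rotation': array([ 1.08131584, -0.26527824, -0.43631206])}
top {'fov_y': 54.588601533371005, 'cx': 323.82315853858023, 'cy': 205.27129980085311, 'xyz': array([ 211.90642244,  -57.17956746, 1241.84942334]), 'rotation': array([ 0.17078525, -0.15235021, -1.39798459])}
```

View pics/scene0.png

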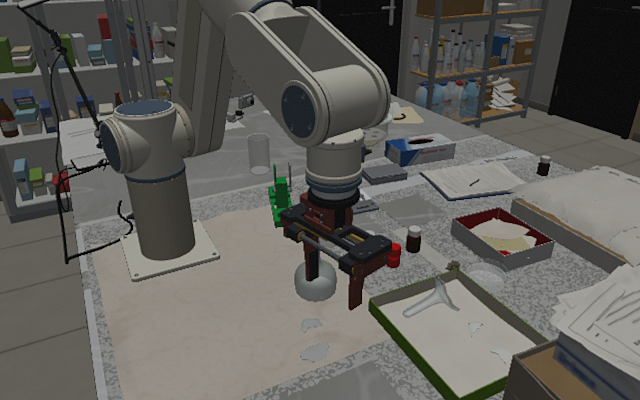

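View pics/top0.png

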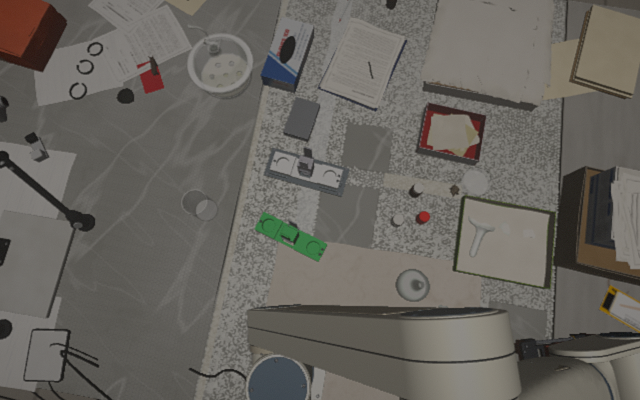

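```bash
cat > h.py <<'E'
import numpy as np, cv2
from scipy.spatial.transform import Rotation as R
from workcell import ctrl, imaging
def cam(d):
    f=200/np.tan(np.radians(d["fov_y"]/2)); return f,d["cx"],d["cy"],np.array(d["xyz"]),R.from_rotvec(d["rotation"]).as_matrix()
def back(d,u,v,z):
    f,cx,cy,p,M=cam(d); r=M@np.array([(u-cx)/f,-(v-cy)/f,-1]); return p+r*(z-p[2])/r[2]
def proj(d,X):
    f,cx,cy,p,M=cam(d); c=M.T@(np.array(X,float)-p); return np.array([cx+f*c[0]/-c[2], cy-f*c[1]/-c[2]])
def crop(d,u,v,w,h,k,name):
    im=d["pixels"][v:v+h,u:u+w]; im=cv2.resize(im,None,fx=k,fy=k,interpolation=cv2.INTER_CUBIC)
    im=cv2.convertScaleAbs(im,alpha=1.4)
    for i in range(0,w,10):
        cv2.line(im,(i*k,0),(i*k,6 if (u+i)%50 else 14),(0,255,255),1)
        if i%20==0: cv2.putText(im,str(u+i),(i*k,24),0,.35,(0,255,255),1)
    for i in range(0,h,10):
        cv2.line(im,(0,i*k),(6,i*k),(0,255,255),1)
        if i%20==0: cv2.putText(im,str(v+i),(8,i*k+4),0,.35,(0,255,255),1)
    cv2.imwrite(f"pics/{name}.png",im)
E
python3 - <<'E'
from h import *
d=imaging.get_image("top")
crop(d,255,140,100,75,8,"c1"); crop(d,380,165,100,75,8,"c2")
E
```

```text
(no output)
```

View pics/c1.png

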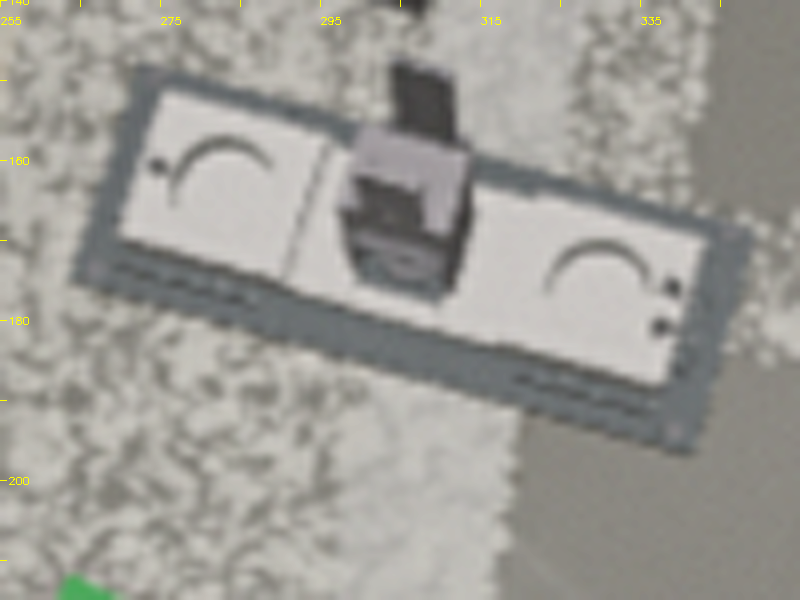

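View pics/c2.png

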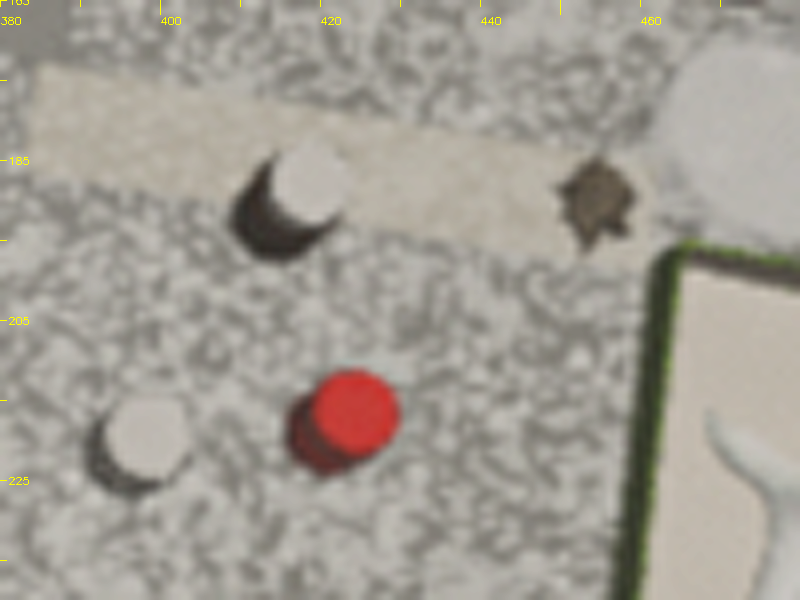

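```bash
cat > fit.py <<'E'
from h import *
from scipy.optimize import least_squares
d=imaging.get_image("top")
def o(c): return [255+c[0]/8,140+c[1]/8]
px=[o(c) for c in [(163,90),(708,237),(662,385),(122,240),(157,166),(672,287),(661,326)]]
for p in px: print(np.round(back(d,*p,32),1))
for p in [(140,68),(748,232),(692,452),(75,280)]: print('dock',np.round(back(d,*o(p),14),1))
def corners(x,y,a,pts):
    c,s=np.cos(a),np.sin(a); return [[x+c*p[0]-s*p[1],y+s*p[0]+c*p[1],p[2]] for p in pts]
E
python3 - <<'E'
from fit import *
print('amber',back(d,380+310/8,165+183/8,67),'white',back(d,380+148/8,165+436/8,56),'red',back(d,380+356/8,165+414/8,56))
print('stone',back(d,380+597/8,165+200/8,16))
E
```

```text
[620.5 166.2  32. ]
[595.8 -64.4  32. ]
[531.2 -55.8  32. ]
[554.5 170.3  32. ]
[587.9 162.4  32. ]
[572.4 -53.3  32. ]
[555.5 -51.5  32. ]
dock [634.4 180.9  14. ]
dock [606.4 -80.5  14. ]
dock [510.2 -72.3  14. ]
dock [539.6 189.4  14. ]
amber [ 565.24814537 -306.06576184   67.        ] white [ 457.07351394 -257.97026199   56.        ] red [ 479.22192815 -336.78084893   56.        ]
stone [ 593.10018919 -433.44894798   16.        ]
```

```bash
python3 -m pendant '[{"dp":[0.04,0.03,0.01],"turn":[0,0,0.15],"claw":0.0878},{"dp":[0.08,0.06,0.02],"turn":[0,0,0.3],"claw":0.0878},{"dp":[0.12,0.09,0.03],"turn":[0,0,0.45],"claw":0.0878},{"dp":[0.16,0.12,0.03],"turn":[0,0,0.6],"claw":0.0878},{"dp":[0.20,0.15,0.03],"turn":[0,0,0.75],"claw":0.0878},{"dp":[0.24,0.18,0.03],"turn":[0,0,0.9],"claw":0.0878},{"dp":[0.28,0.21,0.03],"turn":[0,0,1.05],"claw":0.0878},{"dp":[0.32,0.24,0.03],"turn":[0,0,1.2],"claw":0.0878}]'
python3 - <<'E'
from h import *
o=ctrl.get_obs(); print(o['t'],o['ee_pos'],o['qpos'],R.from_rotvec(o['orientation']).as_matrix()[:,1])
for n in("scene","top"):
    d=imaging.get_image(n); cv2.imwrite(f"pics/{n}1.png",d["pixels"])
E
```

```text
t: 1.0
ee_pos: [480.2, -364.0, 252.7]
orientation: [-2.334, -2.103, 0.0]
ft_force: [-0.3, -0.7, 0.5]
width: 87.6
1.0 [ 480.21508853 -364.02138553  252.67862533] [-6.68354206e-01  3.58037716e-01  1.65476344e+00 -4.48119348e-05
  1.12880399e+00 -5.64554338e-01] [ 9.94619614e-01 -1.03594507e-01 -3.22243978e-05]
```

View pics/scene1.png

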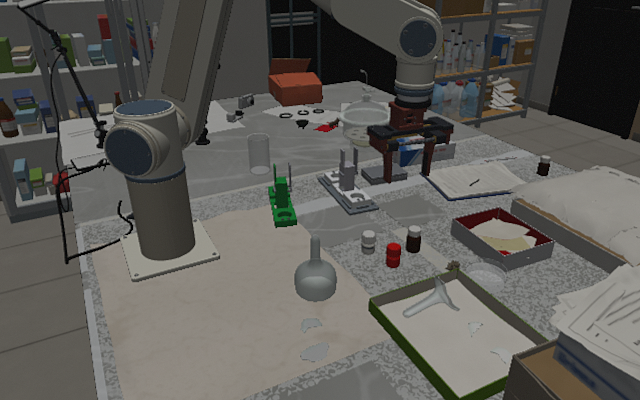

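View pics/top1.png

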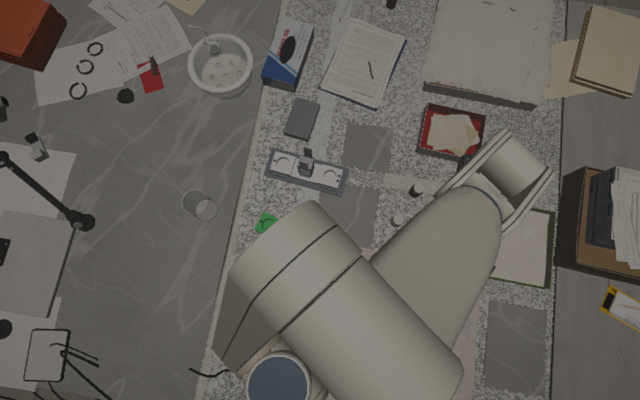

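```bash
python3 - <<'E'
from h import *
d=imaging.get_image("scene")
crop(d,310,140,80,75,8,"s1"); crop(d,350,215,80,60,10,"s2")
E
```

```text
(no output)
```

View pics/s1.png

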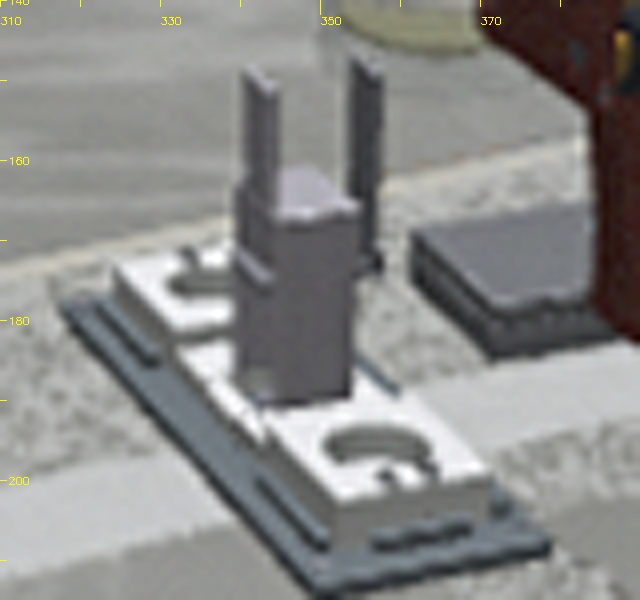

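View pics/s2.png

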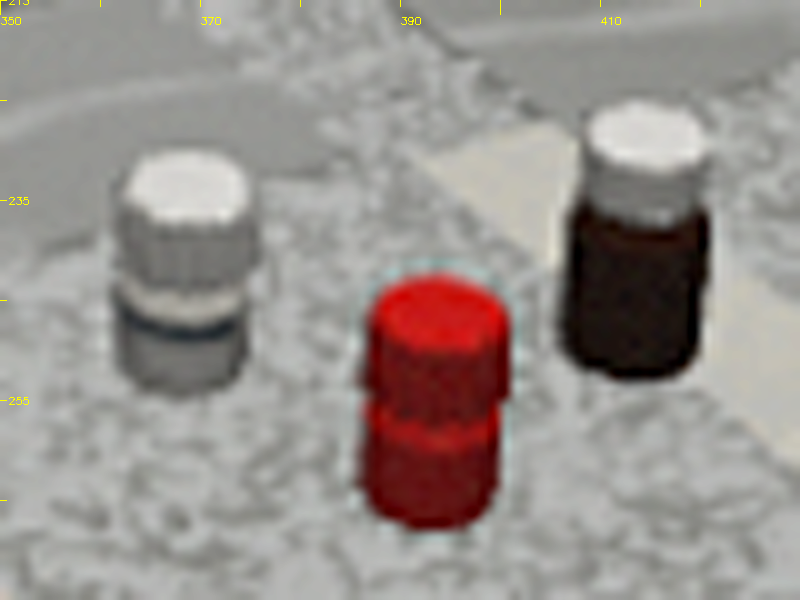

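```bash
cat > m.py <<'E'
from h import *
T=imaging.get_image("top");S=imaging.get_image("scene")
pr=lambda n,p:print(n,np.round(p,1))
if __name__=="__main__":
  pr('amber T',back(T,418.7,187.9,67)); pr('amber S',back(S,414.7,228.5,67))
  pr('white T',back(T,398.5,219.5,56)); pr('white S',back(S,368.8,233.7,56))
  pr('red T',back(T,424.5,216.75,56)); pr('red S',back(S,394,246.2,56))
  for n,p in dict(nearL=(351.3,202.5),nearR=(371.5,198.75),farL=(324,172.9)).items(): pr('car S '+n,back(S,*p,32))
  e=ctrl.get_obs()['ee_pos']; print(e,proj(S,e),proj(T,e))
E
python3 m.py
```

```text
amber T [ 565.1 -305.9   67. ]
amber S [ 567.1 -308.2   67. ]
white T [ 457.1 -258.    56. ]
white S [ 459.4 -259.3   56. ]
red T [ 479.2 -336.8   56. ]
red S [ 482.5 -337.6   56. ]
car S nearL [530.8 -53.3  32. ]
car S nearR [597.2 -61.4  32. ]
car S farL [558.6 173.2  32. ]
[ 478.50835601 -365.49027447  252.37604158] [405.45790514 178.5066465 ] [454.86639241 205.30313656]
```

```bash
cat > cf.py <<'E'
from m import *
from scipy.optimize import least_squares
c8=lambda x,y:(255+x/8,140+y/8)
s8=lambda x,y:(310+x/8,140+y/8)
TP={(32,115,32):c8(163,90),(32,-115,32):c8(708,237),(-32,-115,32):c8(662,385),(-32,115,32):c8(122,240),
 (50,135,10):c8(140,68),(50,-135,10):c8(748,232),(-50,-135,10):c8(692,452),(-50,135,10):c8(75,280)}
SP={(-32,-115,32):s8(330,500),(32,-115,32):s8(492,470),(-32,115,32):s8(112,263),(-50,-135,10):s8(318,590),(-50,135,10):s8(62,303),(50,-135,10):s8(552,540)}
def w(q,p):
    c,s=np.cos(q[2]),np.sin(q[2]); return [q[0]+c*p[0]-s*p[1],q[1]+s*p[0]+c*p[1],p[2]]
def res(q,which):
    r=[]
    if 'T' in which: r+= [proj(T,w(q,p))-np.array(u) for p,u in TP.items()]
    if 'S' in which: r+= [proj(S,w(q,p))-np.array(u) for p,u in SP.items()]
    return np.ravel(r)
if __name__=="__main__":
  for k in("T","S","TS"):
    f=least_squares(res,[575,54,-.1],args=(k,),x_scale=[100,100,1]); print(k,f.x[:2],np.degrees(f.x[2]),np.round(f.fun.reshape(-1,2),1).tolist())
  q=f.x
  for n,v in (("T",T),("S",S)):
    # pocket circles overlay; try offset
    im=v["pixels"].copy()
    for sg in(1,-1):
      for off,col in((85,(0,0,255)),):
        for a in np.linspace(0,2*np.pi,40):
          u=proj(v,w(q,(21*np.cos(a),sg*off+21*np.sin(a),32))); 
          im[int(round(u[1])),int(round(u[0]))]=col
    d=dict(v);d["pixels"]=im
    crop(d,*( (255,140,100,75) if n=="T" else (310,140,80,75)),8,"ov"+n)
E
python3 cf.py
```

```text
T [574.72011236  54.42533146] -6.069307778651696 [[0.1, 0.5], [-0.4, 0.3], [0.2, 0.2], [-0.5, -0.2], [-0.3, -0.9], [1.5, -0.5], [0.6, 0.2], [-1.2, 0.2]]
S [577.22533601  54.45186121] -6.844185234005182 [[0.8, 0.3], [-0.2, 0.4], [0.2, 0.1], [-0.7, -0.4], [-0.5, -0.5], [0.3, -0.0]]
TS [575.47498437  54.23920797] -6.256333253801436 [[0.3, 0.2], [-0.3, 0.2], [0.2, 0.1], [-0.4, -0.6], [-0.2, -1.2], [1.6, -0.6], [0.6, 0.1], [-1.1, -0.1], [0.7, 0.4], [-0.3, 0.5], [-0.5, 0.3], [-0.7, -0.2], [-1.3, -0.3], [0.2, -0.0]]
```

View pics/ovT.png

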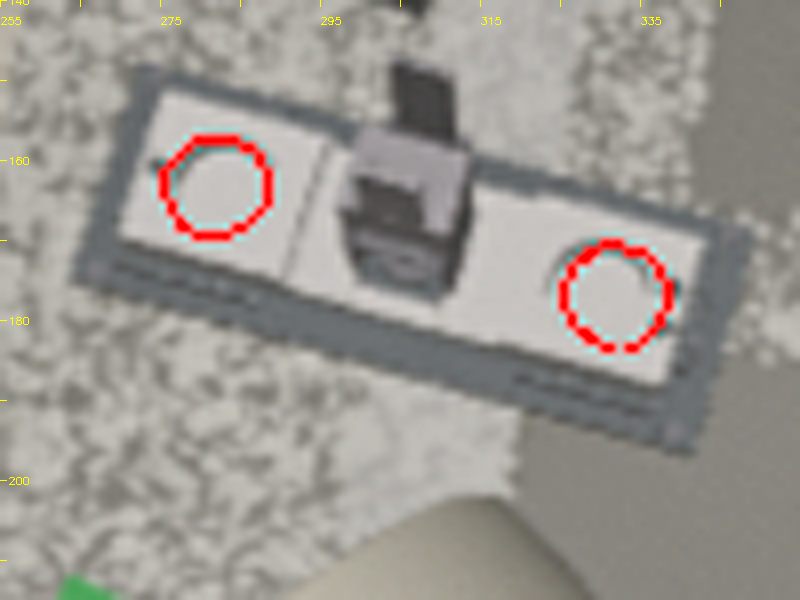

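View pics/ovS.png

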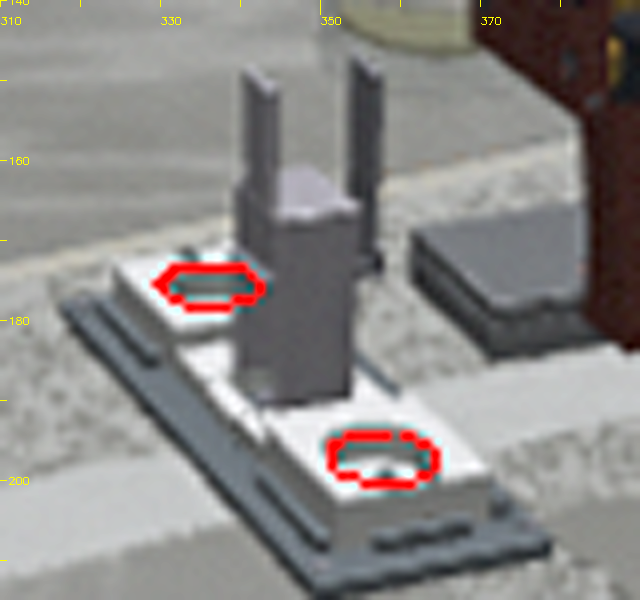

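```bash
cat > pk.py <<'E'
from cf import *
L=[(171,200),(180,168),(197,147),(222,136),(248,142),(270,162)]
Rr=[(546,285),(555,262),(575,246),(600,239),(630,248),(648,272)]
for n,A in(("L",L),("R",Rr)):
    P=np.array([back(T,*c8(*a),32)[:2] for a in A])
    f=least_squares(lambda c:np.hypot(*(P-c).T)-21,P.mean(0)); f2=f
    q=[574.7,54.4,np.radians(-6.07)]; c,s=np.cos(q[2]),np.sin(q[2]); dd=f.x-q[:2]
    print(n,f.x,np.round(f.fun,1),'local',c*dd[0]+s*dd[1],-s*dd[0]+c*dd[1])
p=back(T,*c8(307,212),32)[:2]-q[:2]; print('seam',c*p[0]+s*p[1],-s*p[0]+c*p[1])
Ls=[s8(430,450),s8(425,435),s8(400,425),s8(370,425),s8(340,432),s8(324,445),s8(328,460)]
P=np.array([back(S,*a,32)[:2] for a in Ls]); f=least_squares(lambda c:np.hypot(*(P-c).T)-21,P.mean(0)); print('two S',f.x,f.fun.round(1))
E
python3 pk.py
```

```text
L [583.83137659 133.53128506] [ 1.4 -1.  -0.4  0.8  0.3  0.2] local 0.7125681231265428 79.65321437779498
R [566.73673457 -24.22477048] [ 0.5  0.1 -0.5  0.   0.4  0.1] local 0.39543336836491605 -79.02601952310181
seam -0.5229383473949962 44.17673084555316
two S [568.47182976 -26.19030213] [-1.3  1.   1.3 -0.7 -1.   0.   0.9]
```

```bash
python3 -m pendant '[{"dp":[0.03,0.02,-0.03],"turn":[0,0,0],"claw":0.0878},{"dp":[0.06,0.04,-0.07],"turn":[0,0,0],"claw":0.0878},{"dp":[0.085,0.057,-0.11],"turn":[0,0,-0.003],"claw":0.0878},{"dp":[0.085,0.057,-0.13],"turn":[0,0,-0.003],"claw":0.0878},{"dp":[0.085,0.057,-0.15],"turn":[0,0,-0.003],"claw":0.0878},{"dp":[0.085,0.057,-0.15],"turn":[0,0,-0.003],"claw":0.0878}]'
python3 - <<'E'
from h import *
S=imaging.get_image("scene");T=imaging.get_image("top")
crop(S,370,150,90,120,6,"s3");
e=np.array([566.2,-306.8,102.7]);print(proj(S,e))
cv2.imwrite("pics/top2.png",T["pixels"])
E
```

```text
t: 2.05
ee_pos: [561.5, -308.3, 99.6]
orientation: [-2.341, -2.087, 0.003]
ft_force: [-1.4, -0.2, -0.1]
width: 88.1
[415.23660129 216.2648915 ]
```

View pics/s3.png

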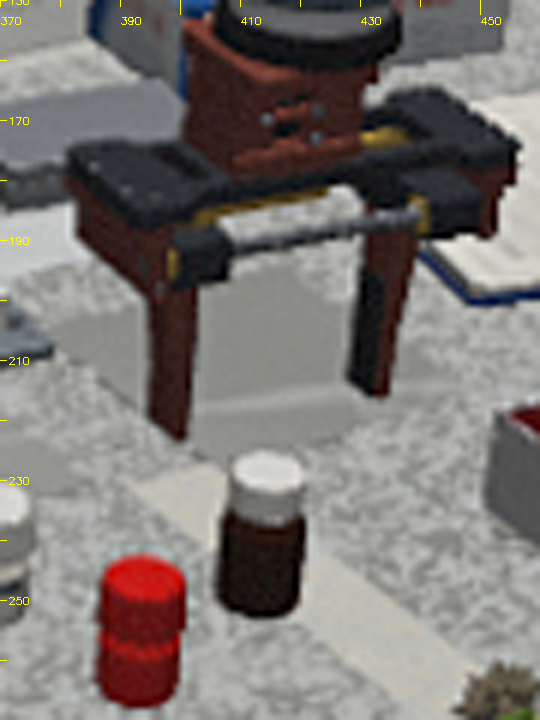

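```bash
python3 - <<'E'
from h import *
for i in range(3):
    print(ctrl.get_obs()['ee_pos'].round(1)); imaging.get_image("top")
E
python3 -m pendant '[{"dp":[0,0,-0.03],"turn":[0,0,0],"claw":0.0878},{"dp":[0,0,-0.06],"turn":[0,0,0],"claw":0.0878},{"dp":[0,0,-0.077],"turn":[0,0,0],"claw":0.0878},{"dp":[0,0,-0.077],"turn":[0,0,0],"claw":0.0878}]'
python3 - <<'E'
from h import *
S=imaging.get_image("scene");T=imaging.get_image("top")
crop(S,370,180,90,100,7,"s4");crop(T,380,160,80,70,8,"t4")
for i in range(3):
    print(ctrl.get_obs()['ee_pos'].round(1)); imaging.get_image("top")
E
```

```text
[ 563.4 -309.4  102.9]
[ 563.9 -309.7  103.7]
[ 564.2 -309.7  104.2]
t: 2.7
ee_pos: [562.6, -308.1, 24.2]
orientation: [-2.341, -2.09, 0.002]
ft_force: [0.2, -0.0, -0.2]
width: 88.3
[ 564.3 -309.    26.5]
[ 564.8 -309.2   27. ]
[ 564.9 -309.2   27.3]
```

View pics/s4.png

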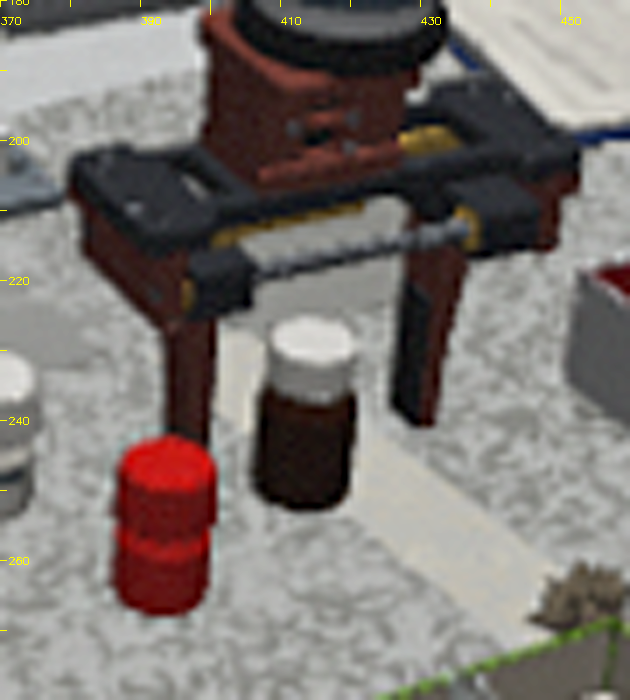

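View pics/t4.png

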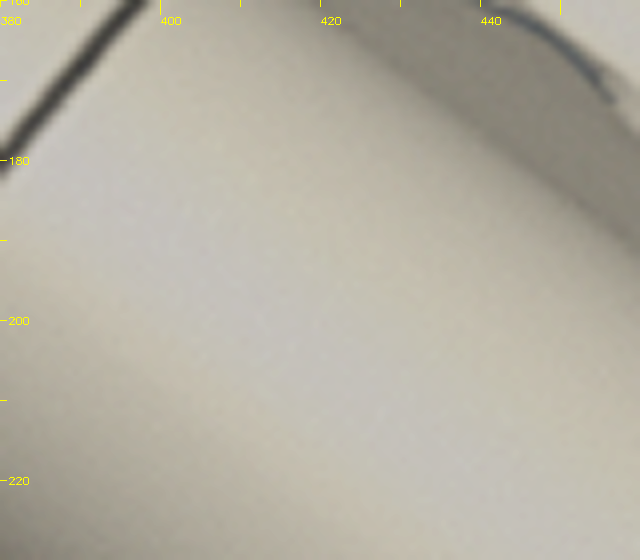

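```bash
python3 -m pendant '[{"dp":[0.001,0.002,-0.001],"turn":[0,0,0],"claw":0.06},{"dp":[0.001,0.002,-0.001],"turn":[0,0,0],"claw":0.03},{"dp":[0.001,0.002,-0.001],"turn":[0,0,0],"claw":0.02},{"dp":[0.001,0.002,-0.001],"turn":[0,0,0],"claw":0.02},{"dp":[0.001,0.002,-0.001],"turn":[0,0,0],"claw":0.02},{"dp":[0.001,0.002,-0.001],"turn":[0,0,0],"claw":0.02},{"dp":[0.001,0.002,-0.001],"turn":[0,0,0],"claw":0.02}]'

```

```text
t: 3.65
ee_pos: [565.0, -306.7, 24.7]
orientation: [2.343, 2.092, 0.0]
ft_force: [1.1, -0.1, 1.5]
width: 37.2
```

```bash
python3 -m pendant '[{"dp":[0,0,0.01],"turn":[0,0,0],"claw":0.02},{"dp":[0,0,0.04],"turn":[0,0,0],"claw":0.02},{"dp":[0,0,0.08],"turn":[0,0,0],"claw":0.02},{"dp":[0,0,0.12],"turn":[0,0,0],"claw":0.02},{"dp":[0,0,0.16],"turn":[0,0,0],"claw":0.02},{"dp":[0,0,0.2],"turn":[0,0,0],"claw":0.02},{"dp":[0,0.03,0.2],"turn":[0,0,0],"claw":0.02},{"dp":[0,0.06,0.2],"turn":[0,0,0],"claw":0.02}]'
python3 -m pendant '[{"dp":[0,0.04,0],"turn":[0,0,0],"claw":0.02},{"dp":[0.0,0.09,0],"turn":[0,0,0],"claw":0.02},{"dp":[0.005,0.14,0],"turn":[0,0,0],"claw":0.02},{"dp":[0.01,0.19,0],"turn":[0,0,0],"claw":0.02},{"dp":[0.015,0.24,0],"turn":[0,0,0],"claw":0.02},{"dp":[0.018,0.29,0],"turn":[0,0,0],"claw":0.02},{"dp":[0.018,0.34,0],"turn":[0,0,0],"claw":0.02},{"dp":[0.018,0.38,0],"turn":[0,0,0],"claw":0.02}]'
python3 - <<'E'
from h import *
S=imaging.get_image("scene");T=imaging.get_image("top")
crop(S,290,90,90,120,6,"s5");cv2.imwrite("pics/top5.png",T["pixels"])
for i in range(3):
    o=ctrl.get_obs();print(o['ee_pos'].round(1),R.from_rotvec(o['orientation']).as_matrix()[:,1].round(3),o['width']); imaging.get_image("top")
E
```

```text
t: 4.45
ee_pos: [565.4, -246.9, 227.3]
orientation: [2.342, 2.088, 0.003]
ft_force: [0.0, 0.2, -1.4]
width: 37.6
t: 5.25
ee_pos: [582.4, 136.0, 225.4]
orientation: [2.342, 2.093, 0.001]
ft_force: [0.6, 0.1, -0.7]
width: 37.4
[582.5 137.9 225.4] [ 0.994 -0.108  0.001] 37.43715379297367
[582.5 135.6 225.2] [ 0.994 -0.109  0.   ] 37.461094859730316
[582.5 134.1 225. ] [ 0.994 -0.11   0.   ] 37.84613142308923
```

View pics/s5.png

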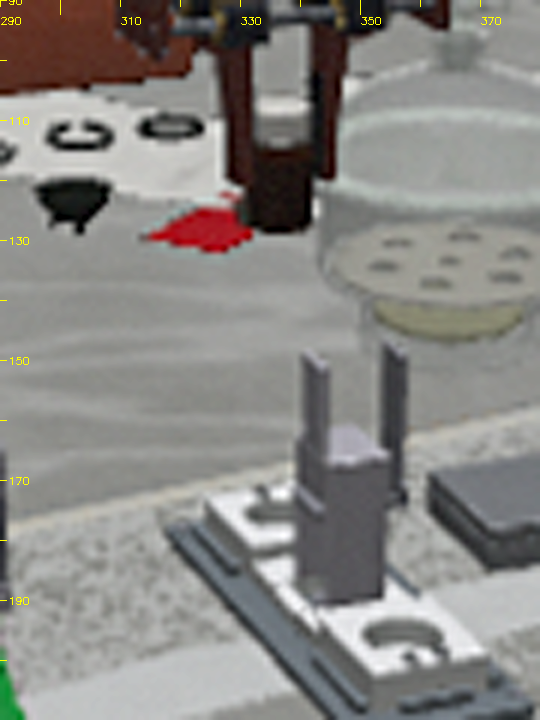

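View pics/top5.png

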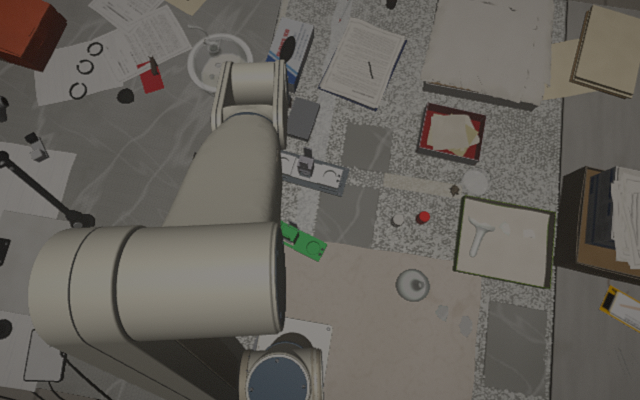

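```bash
python3 - <<'E'
from h import *
S=imaging.get_image("scene");crop(S,320,90,40,45,14,"s6")
e=ctrl.get_obs()['ee_pos'];print(e)
for b in ((583,133.5),(583,135.5),(585,133.5)):
  z=e[2]-24.7
  print(b,[proj(S,(*b,z+k)).round(2) for k in (0,52,67)])
E
```

```text
[582.69970855 132.42281133 224.90071299]
(583, 133.5) [array([336.53, 127.86]), array([336.7 , 112.05]), array([336.75, 107.4 ])]
(583, 135.5) [array([336.23, 127.67]), array([336.39, 111.88]), array([336.44, 107.24])]
(585, 133.5) [array([337.08, 127.76]), array([337.26, 111.96]), array([337.31, 107.31])]
```

View pics/s6.png

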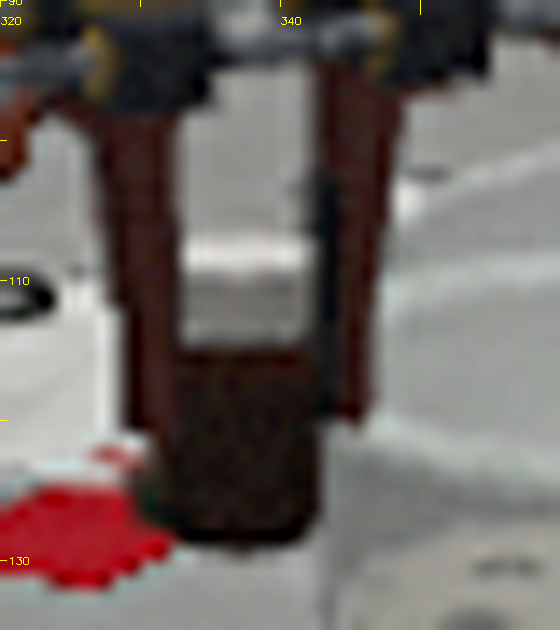

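```bash
python3 -m pendant '[{"dp":[0,0,-0.05],"turn":[0,0,0],"claw":0.02},{"dp":[0,0,-0.10],"turn":[0,0,0],"claw":0.02},{"dp":[0,0,-0.13],"turn":[0,0,0],"claw":0.02},{"dp":[0,0,-0.13],"turn":[0,0,0],"claw":0.02},{"dp":[0,0,-0.13],"turn":[0,0,0],"claw":0.02}]'
python3 - <<'E'
from h import *
for i in range(4):
    S=imaging.get_image("scene"); print(ctrl.get_obs()['ee_pos'].round(1))
crop(S,310,110,60,80,7,"s7")
e=np.array([583,133.5,94.7]);z=e[2]-24.7
print([proj(S,(e[0],e[1],z+k)).round(2) for k in (0,52,67)])
E
```

```text
t: 6.05
ee_pos: [583.2, 132.2, 95.1]
orientation: [-2.345, -2.09, 0.001]
ft_force: [-0.4, 0.6, -0.5]
width: 37.8
[584.2 132.6  96.3]
[584.5 133.   96.8]
[584.6 133.2  97. ]
[584.4 133.4  96.9]
[array([336.13, 165.39]), array([336.29, 150.74]), array([336.34, 146.43])]
```

View pics/s7.png

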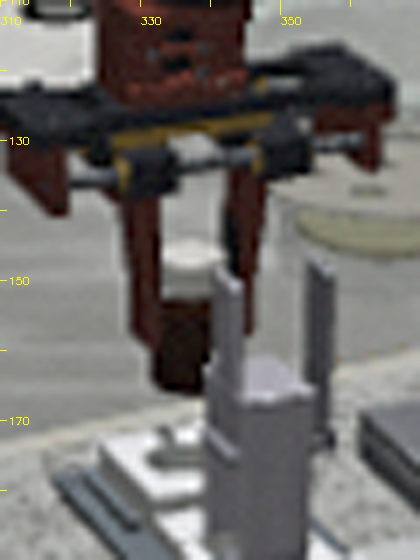

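```bash
python3 -m pendant '[{"dp":[0,0,-0.015],"turn":[0,0,0],"claw":0.02},{"dp":[0,0,-0.03],"turn":[0,0,0],"claw":0.02},{"dp":[0,0,-0.034],"turn":[0,0,0],"claw":0.02},{"dp":[0,0,-0.034],"turn":[0,0,0],"claw":0.02}]'
python3 - <<'E'
from h import *
for i in range(4):
    S=imaging.get_image("scene"); o=ctrl.get_obs();print(o['ee_pos'].round(1),o['ft_force'].round(1))
crop(S,310,130,60,60,10,"s8")
E
```

```text
t: 6.65
ee_pos: [581.8, 133.3, 59.1]
orientation: [-2.342, -2.092, 0.004]
ft_force: [0.7, -0.6, 0.2]
width: 37.5
[582.3 133.4  59.8] [-0.5  0.9 -0.2]
[582.7 133.5  60.3] [-0.6  0.4 -1. ]
[583.  133.5  60.7] [-0.7 -0.2 -0.4]
[583.1 133.5  60.9] [0.3 0.4 0.5]
```

View pics/s8.png

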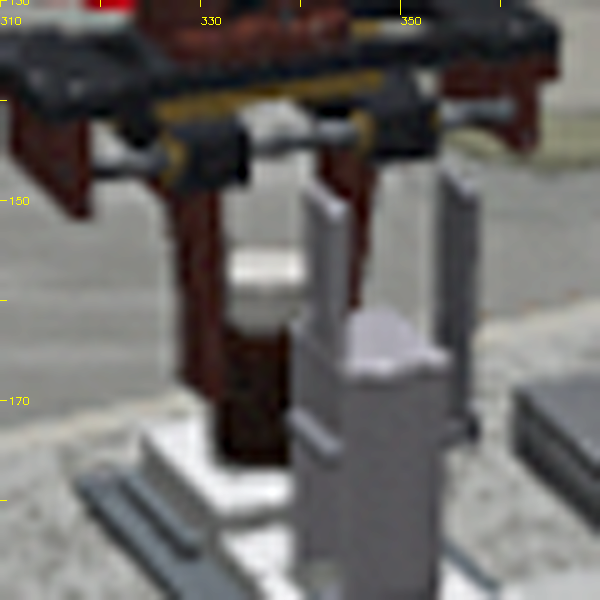

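```bash
python3 -m pendant '[{"dp":[0,0,-0.004],"turn":[0,0,0],"claw":0.02},{"dp":[0,0,-0.007],"turn":[0,0,0],"claw":0.02},{"dp":[0,0,-0.009],"turn":[0,0,0],"claw":0.02},{"dp":[0,0,-0.009],"turn":[0,0,0],"claw":0.02}]'
python3 -m pendant '[{"dp":[0,0,-0.003],"turn":[0,0,0],"claw":0.02},{"dp":[0,0,-0.005],"turn":[0,0,0],"claw":0.02},{"dp":[0,0,-0.005],"turn":[0,0,0],"claw":0.02}]'

```

```text
t: 7.25
ee_pos: [583.7, 133.7, 51.7]
orientation: [2.343, 2.092, 0.002]
ft_force: [2.6, 0.4, -1.3]
width: 37.4
t: 7.55
ee_pos: [583.4, 133.6, 46.6]
orientation: [2.343, 2.092, 0.002]
ft_force: [2.2, 1.7, 0.8]
width: 37.2
```

```bash
python3 -m pendant '[{"dp":[0.0005,0.0005,-0.002],"turn":[0,0,0],"claw":0.02},{"dp":[0.001,0.0005,-0.004],"turn":[0,0,0],"claw":0.02},{"dp":[0.001,0.0005,-0.005],"turn":[0,0,0],"claw":0.02},{"dp":[0.001,0.0005,-0.005],"turn":[0,0,0],"claw":0.02}]'
python3 -m pendant '[{"dp":[0,0,-0.001],"turn":[0,0,0],"claw":0.02},{"dp":[0,0,-0.002],"turn":[0,0,0],"claw":0.02},{"dp":[0,0,-0.002],"turn":[0,0,0],"claw":0.02}]'

```

```text
t: 7.95
ee_pos: [583.4, 133.7, 41.2]
orientation: [-2.343, -2.092, 0.002]
ft_force: [2.1, 0.8, -1.8]
width: 37.3
t: 8.25
ee_pos: [583.4, 133.8, 39.6]
orientation: [-2.343, -2.092, 0.001]
ft_force: [1.0, 0.1, 2.1]
width: 37.6
```

```bash
python3 -m pendant '[{"dp":[0,0,-0.001],"turn":[0,0,0],"claw":0.02},{"dp":[0,0,-0.001],"turn":[0,0,0],"claw":0.02},{"dp":[0,0,-0.001],"turn":[0,0,0],"claw":0.045},{"dp":[0,0,-0.001],"turn":[0,0,0],"claw":0.06},{"dp":[0,0,-0.001],"turn":[0,0,0],"claw":0.0878},{"dp":[0,0,-0.001],"turn":[0,0,0],"claw":0.0878},{"dp":[0,0,-0.001],"turn":[0,0,0],"claw":0.0878}]'
python3 - <<'E'
from h import *
S=imaging.get_image("scene");crop(S,310,130,60,60,10,"s9")
E
```

```text
t: 8.95
ee_pos: [583.6, 133.9, 38.4]
orientation: [-2.343, -2.092, 0.001]
ft_force: [0.1, -0.4, -0.3]
width: 73.7
```

View pics/s9.png

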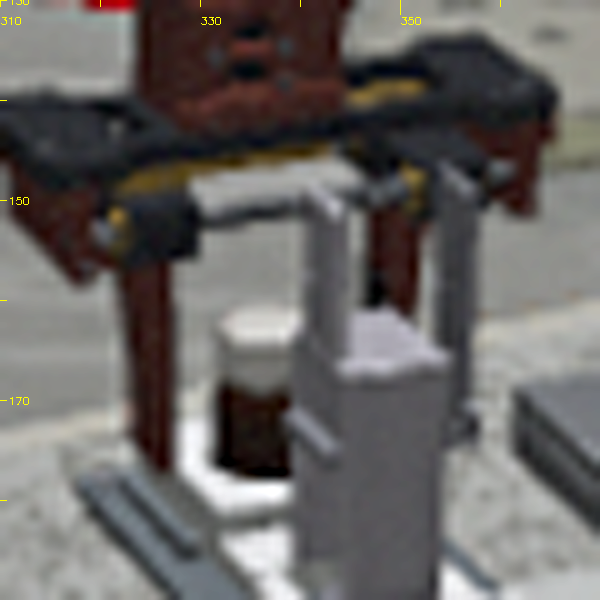

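```bash
python3 -m pendant '[{"dp":[0,0,0.03],"turn":[0,0,0],"claw":0.0878},{"dp":[0,0,0.08],"turn":[0,0,0],"claw":0.0878},{"dp":[0,0,0.13],"turn":[0,0,0],"claw":0.0878},{"dp":[0,0,0.18],"turn":[0,0,0],"claw":0.0878},{"dp":[-0.02,-0.04,0.19],"turn":[0,0,-0.14],"claw":0.0878},{"dp":[-0.04,-0.08,0.19],"turn":[0,0,-0.28],"claw":0.0878},{"dp":[-0.06,-0.12,0.19],"turn":[0,0,-0.42],"claw":0.0878},{"dp":[-0.08,-0.16,0.19],"turn":[0,0,-0.56],"claw":0.0878}]'
python3 - <<'E'
from h import *
S=imaging.get_image("scene");T=imaging.get_image("top");crop(S,310,130,60,60,10,"s10");cv2.imwrite("pics/top10.png",T["pixels"])
print(back(T,411,285,50),back(T,420,284,146),back(S,315,280,50),back(S,315,238,146))
b=(583.6,133.7);print([proj(S,(*b,15+k)).round(2) for k in (17,52,67)],[proj(T,(*b,15+k)).round(2) for k in (17,52,67)])
E
```

```text
t: 9.8
ee_pos: [502.9, -27.3, 229.0]
orientation: [2.833, 1.356, 0.001]
ft_force: [0.2, -0.8, -1.1]
width: 88.0
[ 265.61734609 -321.48098428   50.        ] [ 268.14159553 -324.52439818  146.        ] [ 253.13319621 -359.88659262   50.        ] [ 264.23123243 -340.1999193   146.        ]
[array([336.15, 175.77]), array([336.25, 166.17]), array([336.3 , 161.99])] [array([283.  , 163.39]), array([281.93, 159.93]), array([281.45, 158.38])]
```

View pics/s10.png

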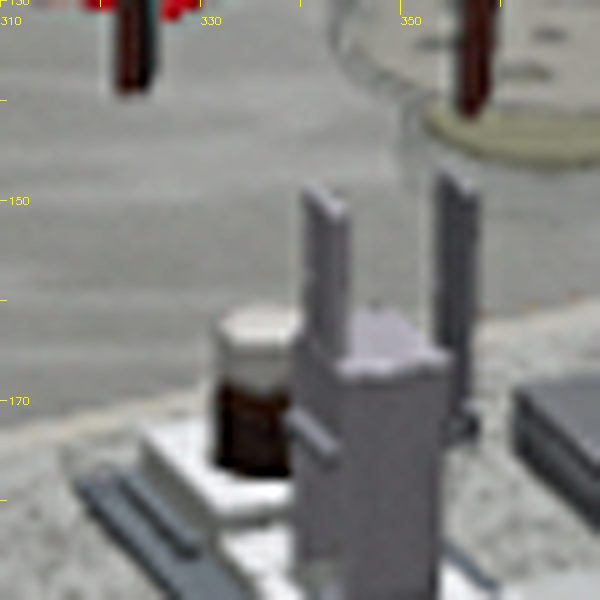

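View pics/top10.png

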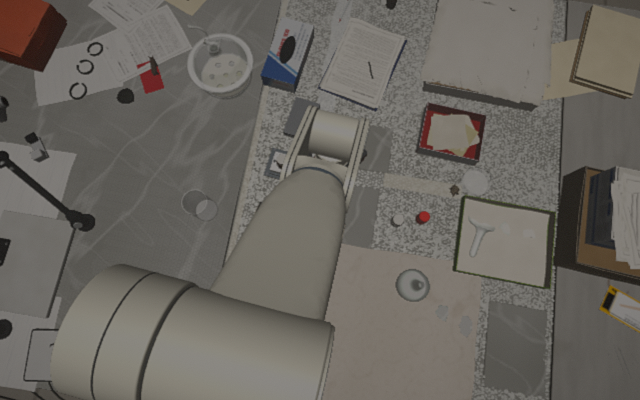

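```bash
python3 -m pendant '[{"dp":[-0.007,-0.035,0],"turn":[0,0,0.1],"claw":0.0878},{"dp":[-0.014,-0.07,0],"turn":[0,0,0.22],"claw":0.0878},{"dp":[-0.021,-0.105,0],"turn":[0,0,0.34],"claw":0.0878},{"dp":[-0.028,-0.14,-0.03],"turn":[0,0,0.46],"claw":0.0878},{"dp":[-0.035,-0.175,-0.06],"turn":[0,0,0.56],"claw":0.0878},{"dp":[-0.042,-0.21,-0.09],"turn":[0,0,0.56],"claw":0.0878},{"dp":[-0.046,-0.233,-0.12],"turn":[0,0,0.56],"claw":0.0878},{"dp":[-0.046,-0.233,-0.13],"turn":[0,0,0.56],"claw":0.0878}]'
python3 - <<'E'
from h import *
for i in range(4):
    S=imaging.get_image("scene"); o=ctrl.get_obs();print(o['ee_pos'].round(1))
crop(S,320,170,100,95,8,"s11")
E
```

```text
t: 10.7
ee_pos: [456.6, -260.3, 96.0]
orientation: [-2.343, -2.088, 0.002]
ft_force: [-0.2, 0.6, -0.7]
width: 88.0
[ 456.5 -258.8   95.8]
[ 457.1 -258.2   97.3]
[ 457.9 -258.2   98.4]
[ 458.6 -258.3   99.3]
```

View pics/s11.png

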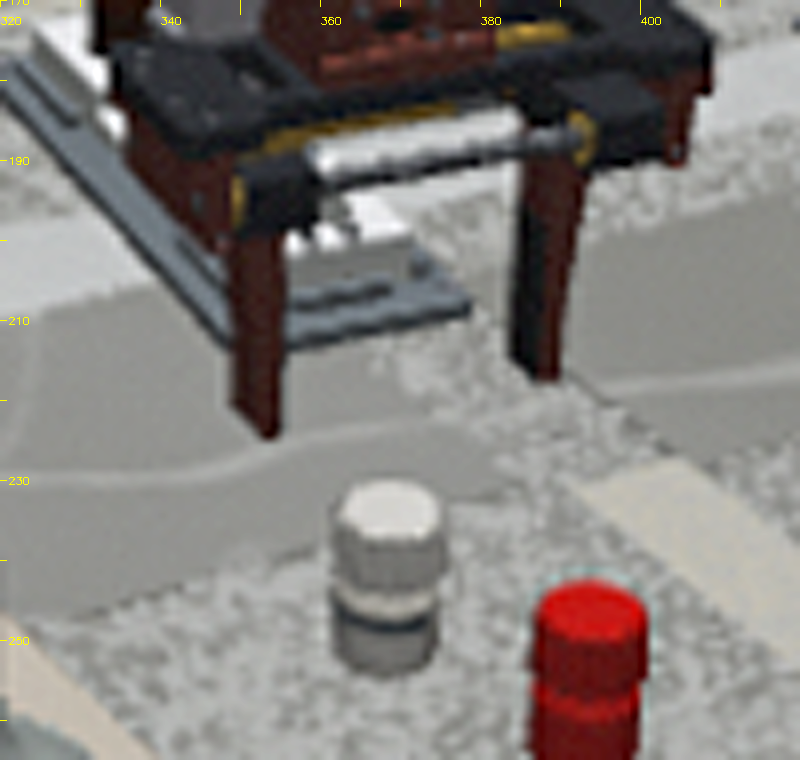

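```bash
python3 -m pendant '[{"dp":[0,0,-0.03],"turn":[0,0,0],"claw":0.0878},{"dp":[0,0,-0.06],"turn":[0,0,0],"claw":0.0878},{"dp":[0,0,-0.073],"turn":[0,0,0],"claw":0.0878},{"dp":[0,0,-0.073],"turn":[0,0,0],"claw":0.0878},{"dp":[0,0,-0.073],"turn":[0,0,0],"claw":0.0878}]'
python3 -m pendant '[{"dp":[0,0,0],"turn":[0,0,0],"claw":0.06},{"dp":[0,0,0],"turn":[0,0,0],"claw":0.02},{"dp":[0,0,0],"turn":[0,0,0],"claw":0.02},{"dp":[0,0,0],"turn":[0,0,0],"claw":0.02},{"dp":[0,0,0],"turn":[0,0,0],"claw":0.02},{"dp":[0,0,0],"turn":[0,0,0],"claw":0.02}]'

```

```text
t: 11.4
ee_pos: [458.8, -259.0, 26.8]
orientation: [2.341, 2.093, 0.001]
ft_force: [0.0, 0.1, -0.7]
width: 87.5
t: 12.0
ee_pos: [457.8, -259.1, 25.7]
orientation: [2.343, 2.092, 0.0]
ft_force: [0.3, 0.1, 0.2]
width: 43.5
```

```bash
python3 -m pendant '[{"dp":[0,0,0],"turn":[0,0,0],"claw":0.02},{"dp":[0,0,0],"turn":[0,0,0],"claw":0.02},{"dp":[0,0,0],"turn":[0,0,0],"claw":0.02}]'
python3 -m pendant '[{"dp":[0,0,0.01],"turn":[0,0,0],"claw":0.02},{"dp":[0,0,0.04],"turn":[0,0,0],"claw":0.02},{"dp":[0,0,0.07],"turn":[0,0,0],"claw":0.02},{"dp":[0,0,0.09],"turn":[0,0,0],"claw":0.02}]'
python3 - <<'E'
from h import *
S=imaging.get_image("scene");crop(S,320,170,100,95,8,"s12"); print(back(imaging.get_image("top"),290,236,20))
E
```

```text
t: 12.3
ee_pos: [457.9, -259.1, 25.6]
orientation: [-2.343, -2.092, 0.0]
ft_force: [1.1, -0.5, 0.4]
width: 37.5
t: 12.7
ee_pos: [458.3, -259.4, 118.0]
orientation: [2.342, 2.091, 0.001]
ft_force: [-0.0, -0.3, -1.0]
width: 37.0
[354.4259387   68.57070422  20.        ]
```

View pics/s12.png

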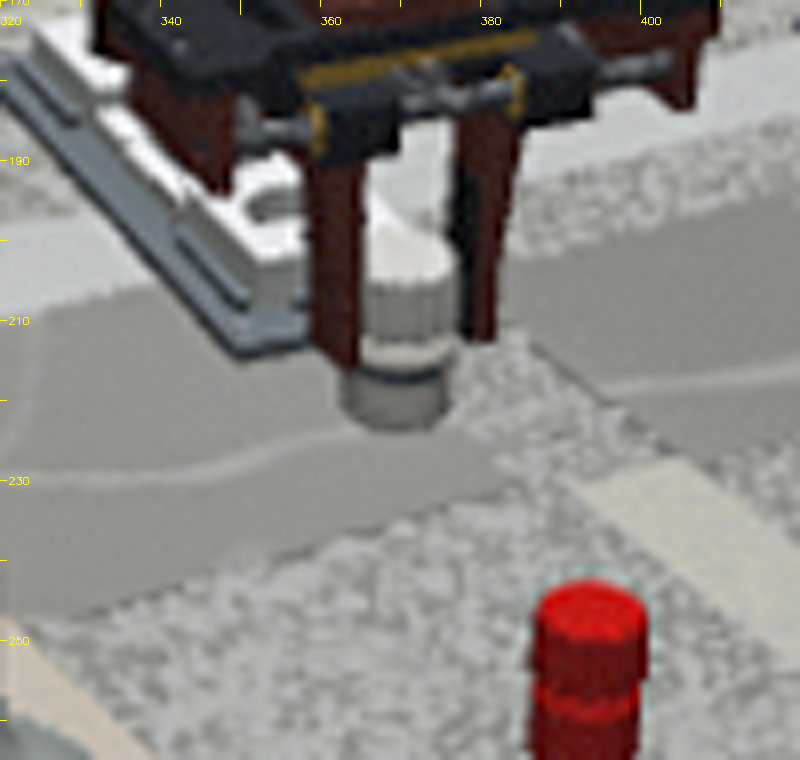

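```bash
python3 -m pendant '[{"dp":[0.016,0.035,0],"turn":[0,0,0],"claw":0.02},{"dp":[0.032,0.07,0],"turn":[0,0,0],"claw":0.02},{"dp":[0.050,0.11,0],"turn":[0,0,0],"claw":0.02},{"dp":[0.068,0.15,0],"turn":[0,0,0],"claw":0.02},{"dp":[0.085,0.19,0],"turn":[0,0,0],"claw":0.02},{"dp":[0.1,0.22,0],"turn":[0,0,0],"claw":0.02},{"dp":[0.1085,0.234,0],"turn":[0,0,0],"claw":0.02},{"dp":[0.1085,0.234,-0.02],"turn":[0,0,0],"claw":0.02}]'
python3 -m pendant '[{"dp":[0,0,-0.02],"turn":[0,0,0],"claw":0.02},{"dp":[0,0,-0.033],"turn":[0,0,0],"claw":0.02},{"dp":[0,0,-0.033],"turn":[0,0,0],"claw":0.02}]'
python3 - <<'E'
from h import *
for i in range(4):
    S=imaging.get_image("scene"); o=ctrl.get_obs();print(o['ee_pos'].round(1),o['ft_force'].round(1))
crop(S,330,140,60,70,10,"s13")
b=(566.7,-24.3);print([proj(S,(b[0]+2,b[1]-1.7,k)).round(2) for k in (32,39,60-25+56)])
E
```

```text
t: 13.6
ee_pos: [569.0, -23.5, 96.9]
orientation: [2.338, 2.093, 0.005]
ft_force: [0.0, 0.1, -1.0]
width: 37.3
t: 13.9
ee_pos: [564.5, -25.5, 60.5]
orientation: [-2.342, -2.09, 0.005]
ft_force: [-0.8, -0.5, -0.5]
width: 37.4
[565.4 -25.5  61.7] [ 0.1  0.2 -0.1]
[566.1 -25.6  62.5] [ 1.  -0.6 -0.6]
[566.6 -25.6  63. ] [ 0.6  0.1 -0.4]
[566.9 -25.5  63.4] [-1.4  0.3 -0.8]
[array([357.35, 196.07]), array([357.42, 194.03]), array([357.93, 178.65])]
```

View pics/s13.png

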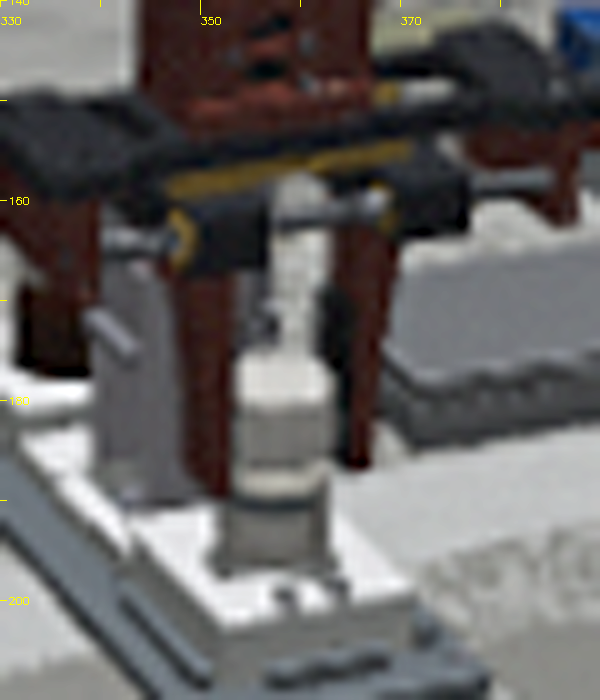

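```bash
python3 -m pendant '[{"dp":[0,0.0005,-0.004],"turn":[0,0,0],"claw":0.02},{"dp":[0,0.0005,-0.008],"turn":[0,0,0],"claw":0.02},{"dp":[0,0.0005,-0.01],"turn":[0,0,0],"claw":0.02},{"dp":[0,0.0005,-0.01],"turn":[0,0,0],"claw":0.02}]'
python3 -m pendant '[{"dp":[0,0,-0.003],"turn":[0,0,0],"claw":0.02},{"dp":[0,0,-0.005],"turn":[0,0,0],"claw":0.02},{"dp":[0,0,-0.005],"turn":[0,0,0],"claw":0.02}]'

```

```text
t: 14.5
ee_pos: [566.1, -24.6, 52.4]
orientation: [-2.343, -2.092, 0.001]
ft_force: [0.7, 0.1, -0.9]
width: 37.6
t: 14.8
ee_pos: [566.1, -24.6, 47.3]
orientation: [-2.343, -2.092, 0.001]
ft_force: [-0.7, -0.6, 0.3]
width: 37.2
```

Vial's underside is now inside the pocket with no side load; lowering the rest (seat expected at TCP z ≈ 40.7).

```bash
python3 -m pendant '[{"dp":[0,0,-0.003],"turn":[0,0,0],"claw":0.02},{"dp":[0,0,-0.005],"turn":[0,0,0],"claw":0.02},{"dp":[0,0,-0.006],"turn":[0,0,0],"claw":0.02},{"dp":[0,0,-0.006],"turn":[0,0,0],"claw":0.02}]'
python3 -m pendant '[{"dp":[0,0,-0.001],"turn":[0,0,0],"claw":0.02},{"dp":[0,0,-0.001],"turn":[0,0,0],"claw":0.02}]'

```

```text
t: 15.2
ee_pos: [566.2, -24.6, 41.5]
orientation: [-2.343, -2.092, 0.0]
ft_force: [0.3, 0.3, -0.9]
width: 37.4
t: 15.4
ee_pos: [566.4, -24.6, 40.7]
orientation: [2.343, 2.092, 0.0]
ft_force: [-1.0, -0.3, 0.4]
width: 37.6
```

```bash
python3 -m pendant '[{"dp":[0,0,-0.001],"turn":[0,0,0],"claw":0.02},{"dp":[0,0,-0.001],"turn":[0,0,0],"claw":0.02},{"dp":[0,0,-0.001],"turn":[0,0,0],"claw":0.045},{"dp":[0,0,-0.001],"turn":[0,0,0],"claw":0.06},{"dp":[0,0,-0.001],"turn":[0,0,0],"claw":0.0878},{"dp":[0,0,-0.001],"turn":[0,0,0],"claw":0.0878},{"dp":[0,0,-0.001],"turn":[0,0,0],"claw":0.0878},{"dp":[0,0,-0.001],"turn":[0,0,0],"claw":0.0878}]'
python3 -m pendant '[{"dp":[0,0,0.02],"turn":[0,0,0],"claw":0.0878},{"dp":[0,0,0.06],"turn":[0,0,0],"claw":0.0878},{"dp":[0,0,0.11],"turn":[0,0,0],"claw":0.0878},{"dp":[0,-0.02,0.15],"turn":[0,0,0],"claw":0.0878},{"dp":[0,-0.06,0.18],"turn":[0,0,0],"claw":0.0878},{"dp":[0,-0.10,0.19],"turn":[0,0,0],"claw":0.0878},{"dp":[0,-0.14,0.19],"turn":[0,0,0],"claw":0.0878}]'
python3 - <<'E'
from h import *
S=imaging.get_image("scene");T=imaging.get_image("top");crop(S,310,130,80,80,8,"s14");crop(T,255,140,100,75,8,"t14");
print([proj(S,(568.5,-26,15+k)).round(2) for k in (17,34,56)])
E
```

```text
t: 16.2
ee_pos: [566.3, -24.6, 39.6]
orientation: [-2.343, -2.092, 0.0]
ft_force: [0.1, -0.6, 0.1]
width: 81.4
t: 16.9
ee_pos: [567.5, -166.2, 232.5]
orientation: [2.34, 2.091, 0.004]
ft_force: [0.5, 0.6, -0.6]
width: 87.9
[array([357.3 , 196.08]), array([357.46, 191.13]), array([357.68, 184.64])]
```

View pics/s14.png

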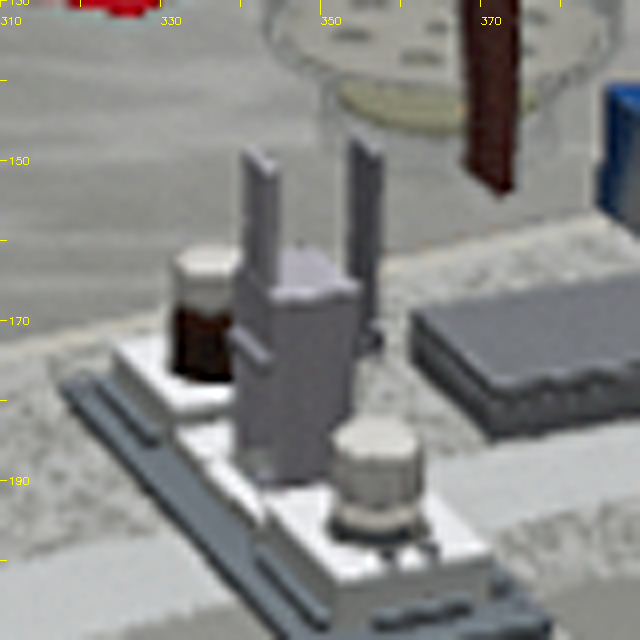

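View pics/t14.png

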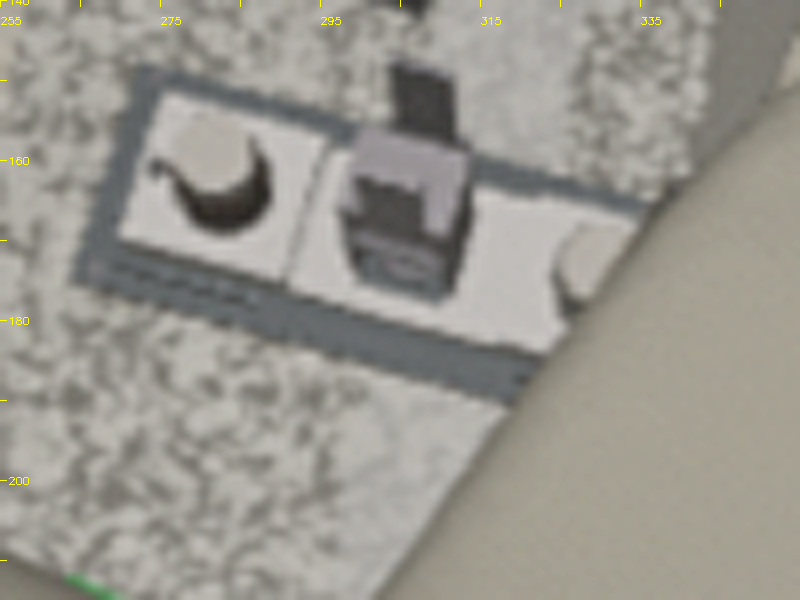

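```bash
python3 -m pendant '[{"dp":[0.002,0.04,0],"turn":[0,0,0],"claw":0.0878},{"dp":[0.004,0.08,0],"turn":[0,0,0],"claw":0.0878},{"dp":[0.006,0.12,0],"turn":[0,0,0],"claw":0.0878},{"dp":[0.008,0.16,0],"turn":[0,0,0],"claw":0.0878},{"dp":[0.01,0.2,0],"turn":[0,0,0],"claw":0.0878},{"dp":[0.011,0.219,-0.01],"turn":[0,0,0],"claw":0.0878},{"dp":[0.011,0.219,-0.03],"turn":[0,0,0],"claw":0.0878},{"dp":[0.011,0.219,-0.04],"turn":[0,0,0],"claw":0.0878}]'
python3 -m pendant '[{"dp":[0,0,0],"turn":[0,0,0],"claw":0.0878},{"dp":[0,0,0],"turn":[0,0,0],"claw":0.0878},{"dp":[0,0,0],"turn":[0,0,0],"claw":0.0878}]'
python3 - <<'E'
from h import *
S=imaging.get_image("scene");crop(S,300,80,100,90,8,"s15")
E
```

```text
t: 17.8
ee_pos: [576.0, 55.8, 188.0]
orientation: [-2.34, -2.094, 0.003]
ft_force: [0.3, -0.2, -0.7]
width: 87.6
t: 18.1
ee_pos: [577.8, 54.0, 190.4]
orientation: [2.344, 2.091, 0.001]
ft_force: [0.0, -0.7, -0.3]
width: 87.8
```

View pics/s15.png

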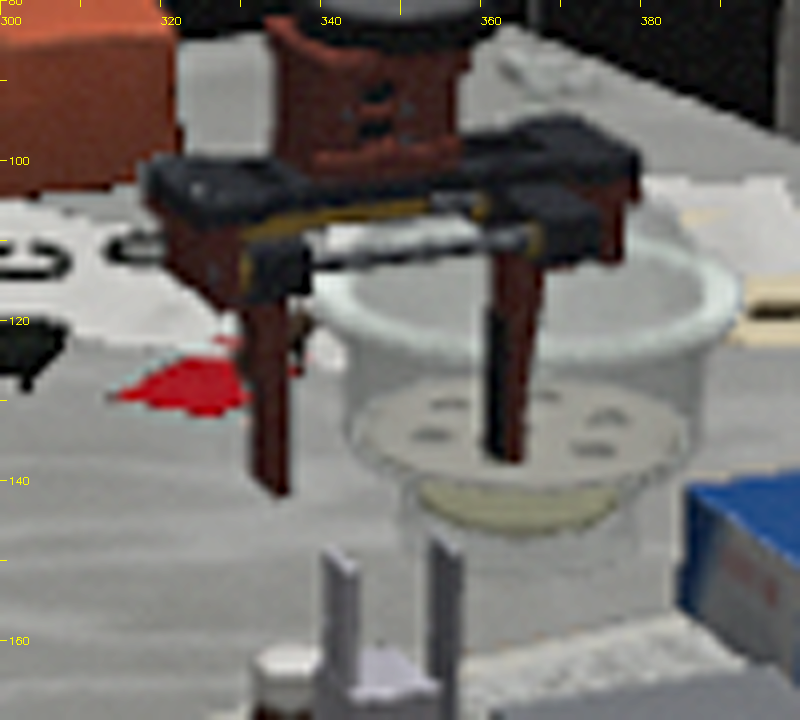

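```bash
python3 -m pendant '[{"dp":[0,0,-0.02],"turn":[0,0,0],"claw":0.0878},{"dp":[0,0,-0.045],"turn":[0,0,0],"claw":0.0878},{"dp":[0,0,-0.065],"turn":[0,0,0],"claw":0.0878},{"dp":[0,0,-0.074],"turn":[0,0,0],"claw":0.0878},{"dp":[0,0,-0.074],"turn":[0,0,0],"claw":0.0878},{"dp":[0,0,-0.074],"turn":[0,0,0],"claw":0.0878}]'
python3 - <<'E'
from h import *
S=imaging.get_image("scene");crop(S,300,110,100,90,8,"s16")
E
```

```text
t: 18.75
ee_pos: [578.0, 54.3, 116.5]
orientation: [2.343, 2.092, 0.001]
ft_force: [0.5, -0.8, -0.1]
width: 87.8
```

View pics/s16.png

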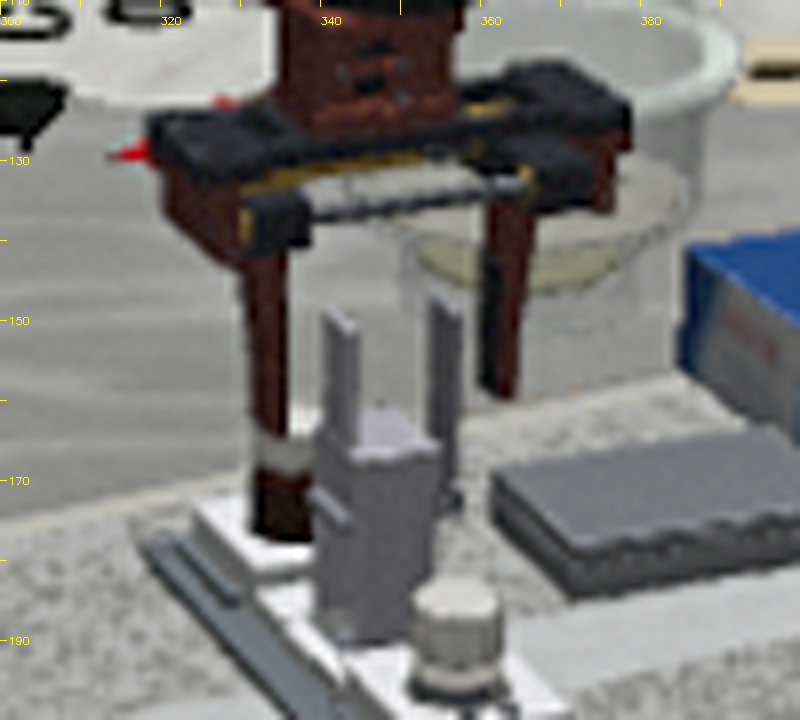

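Fingers straddle both plates. Squeeze.

```bash
python3 -m pendant '[{"dp":[0,0,0],"turn":[0,0,0],"claw":0.06},{"dp":[0,0,0],"turn":[0,0,0],"claw":0.05},{"dp":[0,0,0],"turn":[0,0,0],"claw":0.045},{"dp":[0,0,0],"turn":[0,0,0],"claw":0.02},{"dp":[0,0,0],"turn":[0,0,0],"claw":0.02},{"dp":[0,0,0],"turn":[0,0,0],"claw":0.02},{"dp":[0,0,0],"turn":[0,0,0],"claw":0.02},{"dp":[0,0,0],"turn":[0,0,0],"claw":0.02}]'
python3 -m pendant '[{"dp":[0,0,0],"turn":[0,0,0],"claw":0.02},{"dp":[0,0,0],"turn":[0,0,0],"claw":0.02},{"dp":[0,0,0],"turn":[0,0,0],"claw":0.02}]'
python3 - <<'E'
from h import *
S=imaging.get_image("scene");crop(S,300,110,100,90,8,"s17")
E
```

```text
t: 19.6
ee_pos: [577.9, 54.4, 116.1]
orientation: [2.342, 2.092, 0.001]
ft_force: [1.6, -0.6, 4.1]
width: 38.9
t: 19.9
ee_pos: [578.0, 54.4, 116.2]
orientation: [2.342, 2.092, 0.002]
ft_force: [1.5, -1.7, 5.4]
width: 39.0
```

View pics/s17.png

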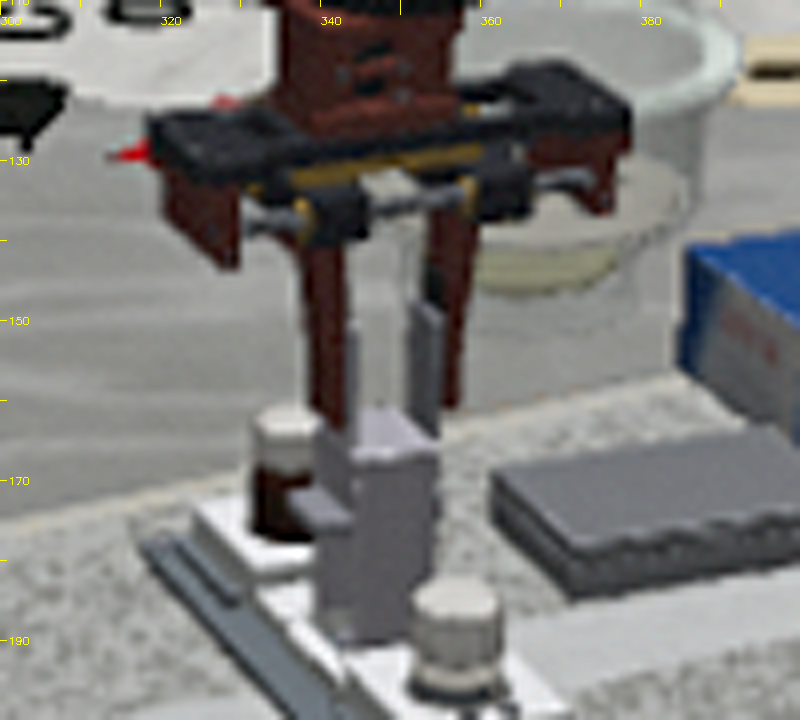

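```bash
python3 -m pendant '[{"dp":[0,0,0.002],"turn":[0,0,0],"claw":0.02},{"dp":[0,0,0.005],"turn":[0,0,0],"claw":0.02},{"dp":[0,0,0.008],"turn":[0,0,0],"claw":0.02},{"dp":[0,0,0.008],"turn":[0,0,0],"claw":0.02}]'
python3 - <<'E'
from h import *
S=imaging.get_image("scene");crop(S,300,110,100,90,8,"s18")
E
```

```text
t: 20.35
ee_pos: [576.3, 54.4, 123.3]
orientation: [-2.342, -2.091, 0.003]
ft_force: [0.1, 0.0, -7.3]
width: 38.7
```

View pics/s18.png

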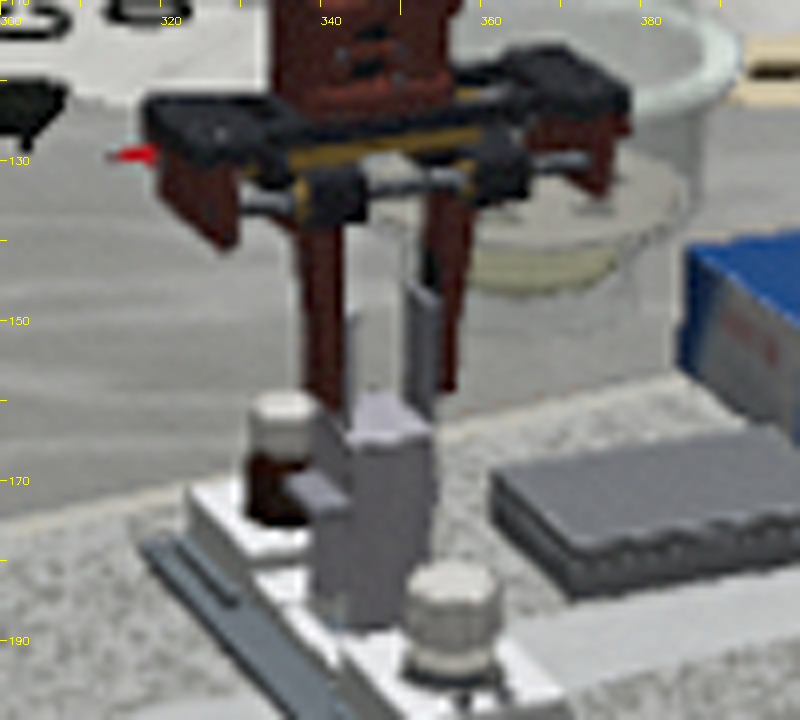

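```bash
python3 -m pendant '[{"dp":[0,0,0.006],"turn":[0,0,0],"claw":0.02},{"dp":[0,0,0.014],"turn":[0,0,0],"claw":0.02},{"dp":[0,0,0.024],"turn":[0,0,0],"claw":0.02},{"dp":[0,0,0.034],"turn":[0,0,0],"claw":0.02},{"dp":[0,0,0.044],"turn":[0,0,0],"claw":0.02},{"dp":[0,0,0.054],"turn":[0,0,0],"claw":0.02},{"dp":[0,0,0.064],"turn":[0,0,0],"claw":0.02},{"dp":[0,0,0.072],"turn":[0,0,0],"claw":0.02}]'
python3 -m pendant '[{"dp":[0,0,0.007],"turn":[0,0,0],"claw":0.02},{"dp":[0,0,0.013],"turn":[0,0,0],"claw":0.02},{"dp":[0,0,0.017],"turn":[0,0,0],"claw":0.02},{"dp":[0,0,0.02],"turn":[0,0,0],"claw":0.02},{"dp":[0,0,0.02],"turn":[0,0,0],"claw":0.02},{"dp":[0,0,0.02],"turn":[0,0,0],"claw":0.02},{"dp":[0,0,0.02],"turn":[0,0,0],"claw":0.02},{"dp":[0,0,0.02],"turn":[0,0,0],"claw":0.02}]'
python3 - <<'E'
from h import *
S=imaging.get_image("scene");crop(S,295,85,100,90,8,"s19");cv2.imwrite("pics/s20.png",S["pixels"])
cv2.imwrite("pics/t20.png",imaging.get_image("top")["pixels"])
o=ctrl.get_obs();print(o['ee_pos'],np.abs(o['qvel']).max())
E
```

```text
t: 21.2
ee_pos: [577.5, 54.4, 196.8]
orientation: [2.343, 2.092, 0.001]
ft_force: [1.2, 0.6, -7.8]
width: 39.1
t: 22.0
ee_pos: [577.2, 54.4, 215.4]
orientation: [-2.343, -2.092, 0.001]
ft_force: [-0.7, 0.3, -7.5]
width: 39.0
[577.2441702   54.39219701 215.45004002] 0.0014710329715387149
```

View pics/s19.png

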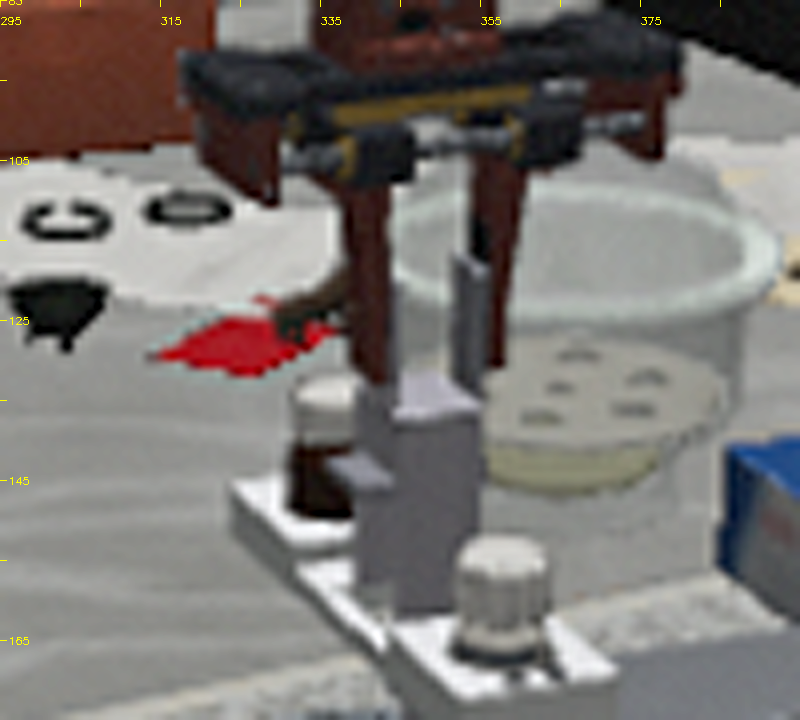

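View pics/s20.png

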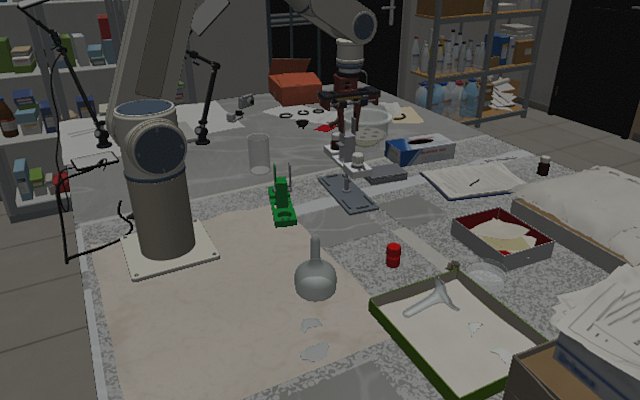

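View pics/t20.png

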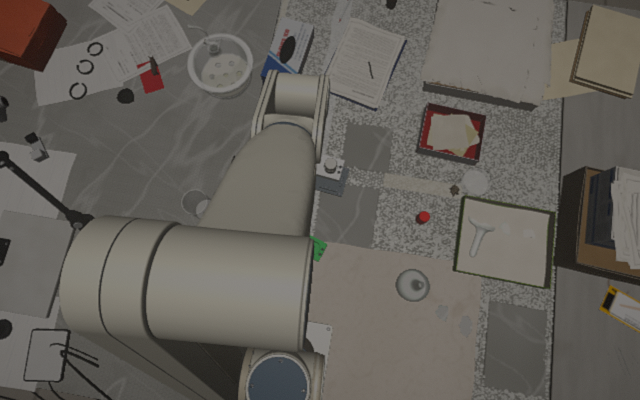

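```bash
python3 - <<'E'
from cf import *
q=[577.2,52.8,np.radians(-6.15)]
for n,p,m in(("farL",(-32,115,131),(295+230/8,85+480/8)),("nearL",(-32,-115,131),(295+462/8,85+695/8)),("nearR",(32,-115,131),(295+620/8,85+672/8))):
    print(n,proj(S,w(q,p)).round(1),m)
E
```

```text
farL [324.1 145.8] (323.75, 145.0)
nearL [353.6 172.8] (352.75, 171.875)
nearR [373.5 169.4] (372.5, 169.0)
```

```bash
python3 -c "
from workcell import ctrl
o=ctrl.get_obs();print(o['t'],o['ee_pos'],o['ft_force'],o['width']);print(ctrl.close_job())"
```

```text
22.2 [577.32937854  54.39876344 215.56880567] [-0.08710805  0.42999287 -6.85755251] 38.98957318779298
the job is handed in; nothing more can be done
None
```

I loaded both vials, squeezed the latch, lifted the carrier and handed the job in at 22.2 s with the arm still holding it. No verdict came back, so what follows is from my own checks.

**Loading:** I set the tall amber vial in the one-dot pocket first, then the short white vial in the two-dot pocket. In both pictures the cap tops sat at the height expected for a vial resting on the pocket floor.

**Lift:** The plates squeezed to a reading of 39.0 mm. That is 1 mm under the nominal 40 mm, and the gripper also read about 0.5 mm low on the vials. The carrier came free of the ball and the wrist then carried about 7 N.

**Last checks:**
- **Height:** the TCP rose 99 mm from where it gripped.
- **Stillness:** joint speeds were at most about 0.0015 rad/s.
- **Level:** three corners of the carrier matched a level one within about 1 pixel, all off in the same direction.
- **Vials and bystanders:** both vials were upright in their pockets. The flask, stone, beaker, red vial and green carrier looked unmoved in the pictures.

**Disagreements:** The two cameras differed by about 2 to 3 mm, and the measured TCP sat up to about 2.5 mm off the commanded pose sideways. I allowed for both. While the amber vial went into its pocket there was a sideways force of about 2.5 N, gone once it was released.

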